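# Find the full punch box by weight and load it beside the anvil

## Robot

A 7-joint arm with a two-finger parallel gripper is mounted at the origin on the work surface. World frame = base frame: x ahead of the robot, y to its left, z up, the work surface at z = 0. Lengths are in m, angles in rad, forces in N, time in s.
With the tool pointing down it reaches from about 0.4 to 0.85 m from the base axis. Payload 10.4 kg.
Tool frame: the origin (TCP) lies on the centre line of the jaws, within the pads' length; the fingertips stand 17 mm ahead of it and the grasp point (between the pads) lies 2 mm behind it; z points along the fingers, y is the line along which they close (so a half turn about z gives the same grasp; the last joint's range is limited). The gripper opens to 85 mm and grips with 20 to 120 N. Pads are 22 mm wide; open, the fingers measure 114 mm over their backs; the gripper's body (76 mm by 85 mm) begins 54 mm behind the grasp point. The pads swing forward as they close: fully open they stand 13 mm farther back than shut.
Start: joints at [1.253, 0.332, -0.065, 1.46, 0.022, 1.35, -0.088], TCP at [0.182, -0.598, 0.248] pointing down, gripper open.
Joint ranges: [-2.6, 2.6], [-0.5, 2.12], [-1.47, 1.34], [0.16, 2.42], [-1.27, 4.41], [0.06, 2.06], [-2.6, 2.6]. Speed limits (rad/s): [2.22, 2.22, 2.79, 2.79, 3.14, 3.14, 3.14].

## Interface

Orientations are given as a unit quaternion [x, y, z, w].
In Python, from workcell import sensors, imaging, order, spotter gives the robot as it stands. The module is installed in compiled form; this text tells all that it offers.
- The arm moves only by the shell command python3 -m inch 'ROWS' [FORCE]. ROWS is JSON, a list that holds one entry, the list of rows, each a list of 7 numbers: the shift along the tool's x, y, z in m, then the turn, a rotation vector about the tool's x, y, z in rad, then the closure, from -1 (fully open) to 1 (shut). In form: [[[x, y, z, ax, ay, az, hand], ...]]. A call has 1 to 10 rows; each row is the pose to reach, as a shift and turn from the pose commanded when the call began, along the tool's axes at that moment; what a row does not reach only later rows make up. A row lasts 1/10 s, in which the tool goes at most 50 mm and 8.59 degrees, less where a joint would pass 70% of its speed; a pose out of reach is approached as far as the arm can. A call with a gripper value outside its range is refused whole. The fingers move at their own pace and stop on an object; FORCE is the grip in N (left out, the last holds). Time passes only in rows, so rows that repeat a pose let the fingers close. It gives the time, the measured TCP pose, the force, the opening and the grip force at its end, in the units of the state.
- sensors.get_obs(): the state, without advancing time (a new reading comes with each control period).
- imaging.camera(name): name is "scene" or "top" or "wrist"; returns the picture (420x560x3 uint8, blue, green, red); there is no depth.
- imaging.calibration(name): a dict with "mtx" (3x3 intrinsics, pixels), "R" (3x3) and "t" (3): a world point X has camera coordinates R X + t; the wrist camera has in their place "tool_from_camera" (4x4, takes a point from camera to tool coordinates, whose origin is the TCP and whose axes are the flange's). Camera axes: x right, y down, z forward; pixel columns grow to the right and rows downward; lengths in m; the calibration is good to about 2 mm. A picture is of the moment at which its call begins: read the wrist's pose just before it. calibration takes no time and is no camera call.
- order.hand_in(): hands the job in; it is judged then, once.
Trained networks look in the newest picture that a camera, given by its name, has taken for a name from the list of things; names that differ only in an ending like _2 or _b are one class to them, and where a whole thing is asked for, a point or a joint stands for the part that bears it (a point fixed in the world has none). Each returns a list of dicts, best first, with "conf" (0 to 1); they miss things now and then, are a little off and sometimes report something else, mostly with a low value. They report only what shows in the picture. A call takes as long as a camera call. They do not tell look-alikes from the thing itself.
- spotter.look_for(label, camera): "pixel" ([column, row] in pixels, amid what is visible of it).
The state is a dict: "clock": time; "joint_pos": joint angles; "joint_velocities": joint speeds; "tau": joint torques, N m; "position": TCP position; "ee_rot": TCP orientation; "ft_force": force on the tool from outside, world axes, zero at the start; "torque": the same for the moment, N m; "grip_width": opening from 0.0 (shut) to 1.0 (fully open); "grasp_force": force on a finger pad.
Only numpy, scipy, OpenCV 4.12 (cv2) and the standard library are available. Lean on these libraries where they do the work, as an engineer would, in place of code of your own. Each camera call takes 0.05 s, during which the arm holds its last target. There are 200 camera calls.

## Task

Of the three identical closed punch boxes in the rack only one is full: lift them to find the heavier one, and put the empty ones back upright in the bays they came from. Set the full one upright on the leather pad and let go, take it again by its ends, and lower it upright and centred between the cheeks of the steel cradle, fully down on its base. Drop nothing and leave the other tools where they are.

Things in the scene. Friction and masses are not known exactly. Their poses are not given: they have to be found in the camera images.
- case_a: one of three identical closed wooden punch boxes with brass edges, 44 mm (x) by 58 mm (y) by 60 mm high; origin at the centre of the underside, z up. Starts upright in a random bay of the rack, axes along the rack's, underside 10 mm above the bench. Two boxes are empty (0.17 to 0.23 kg), one is full of steel punches (0.65 to 0.87 kg); only the weight tells which.
- case_b: one of three identical closed wooden punch boxes with brass edges, 44 mm (x) by 58 mm (y) by 60 mm high; origin at the centre of the underside, z up. Starts upright in a random bay of the rack, axes along the rack's, underside 10 mm above the bench. Two boxes are empty (0.17 to 0.23 kg), one is full of steel punches (0.65 to 0.87 kg); only the weight tells which.
- case_c: one of three identical closed wooden punch boxes with brass edges, 44 mm (x) by 58 mm (y) by 60 mm high; origin at the centre of the underside, z up. Starts upright in a random bay of the rack, axes along the rack's, underside 10 mm above the bench. Two boxes are empty (0.17 to 0.23 kg), one is full of steel punches (0.65 to 0.87 kg); only the weight tells which.
- rack: fixed dark steel rack, 60 (x) by 224 mm (y), three bays in a row at y = -72, 0, +72 mm; origin at the centre of its underside on the bench. Floor 10 mm thick. Partitions at the bays' y ends, 8 mm thick, rise to 60 mm above the bench and leave 64 mm per bay; the bays are open towards +x and -x, so a box there can be gripped only across its 44 mm width.
- pad: fixed flat brown leather pad on the bench, 100 by 100 mm, 3 mm thick and clear; origin at the centre of its underside, so its top is at +3 mm.
- cradle: fixed bright steel cradle: base plate 100 (x) by 64 (y) by 8 mm; two cheeks 40 mm long along y, gap of 50 mm between them along x, straight to 58 mm above the bench, lips flared to 69 mm; open at both y ends. Origin: centre of underside. The box goes in with its 44 mm width between the cheeks, its y along this y, gripped by its ends, 9 mm beyond the cheeks; seated, its underside is at +8 mm.
- chisel: bystander: cold chisel, 154 mm long along its y, 11 mm thick, lying on the bench about 100 mm from the rack's centre line on the robot's side; origin under its middle
- hammer: bystander: hammer 280 mm long lying near the far edge of the bench
- brush: bystander: brush lying beyond the pad
- oil_bottle: bystander: small standing oil bottle, 40 mm across, 95 mm high, beyond the cradle, about 115 mm from its centre; origin at the underside
- dolly: bystander: small steel block 45 by 55 by 28 mm about 110 mm from the cradle's centre on the robot's side; origin at the underside
Not all that is in view belongs to the job. Leave any blue look-alike of the case_c alone.

How it is judged:
On the way:
1. the full box (known by its weight on the pad) stands upright on the leather pad, let go (((contact force between case_a and pad above 4.4 N and horizontal distance between case_a and pad below 0.05 m and height (world z) of case_a below 0.006 m and angle between case_a's own z axis and vertical below 0.08 rad and contact force between the fingers and case_a below 0.05 N and linear speed of case_a below 0.03 m/s) or (contact force between case_b and pad above 4.4 N and horizontal distance between case_b and pad below 0.05 m and height (world z) of case_b below 0.006 m and angle between case_b's own z axis and vertical below 0.08 rad and contact force between the fingers and case_b below 0.05 N and linear speed of case_b below 0.03 m/s) or (contact force between case_c and pad above 4.4 N and horizontal distance between case_c and pad below 0.05 m and height (world z) of case_c below 0.006 m and angle between case_c's own z axis and vertical below 0.08 rad and contact force between the fingers and case_c below 0.05 N and linear speed of case_c below 0.03 m/s))), for 0.2 s.
At the end, for the whole second after the job is handed in: Full box (it weighs on the cradle with over 4.4 N) on the cradle's base within 2.5 mm, centre within 12 mm of the cradle's, length along its y within 0.2 rad; both empty boxes within 15 mm of where they started; all upright within 0.07 rad and at rest (((contact force between case_a and cradle above 4.4 N and horizontal distance between case_a and cradle below 0.012 m and z of case_a in the frame of cradle between 0.005 and 0.0105 m and angle between the y axis of case_a and the y axis of cradle, either way round below 0.2 rad and distance of each of case_b, case_c from where it was at the start of the episode below 0.015 m) or (contact force between case_b and cradle above 4.4 N and horizontal distance between case_b and cradle below 0.012 m and z of case_b in the frame of cradle between 0.005 and 0.0105 m and angle between the y axis of case_b and the y axis of cradle, either way round below 0.2 rad and distance of each of case_a, case_c from where it was at the start of the episode below 0.015 m) or (contact force between case_c and cradle above 4.4 N and horizontal distance between case_c and cradle below 0.012 m and z of case_c in the frame of cradle between 0.005 and 0.0105 m and angle between the y axis of case_c and the y axis of cradle, either way round below 0.2 rad and distance of each of case_a, case_b from where it was at the start of the episode below 0.015 m)) and angle between each of case_a, case_b, case_c's own z axis and vertical below 0.07 rad and linear speed of each of case_a, case_b, case_c below 0.02 m/s); the robot touches nothing.
It fails at once if a box is dropped (it falls, out of the fingers, by more than about 8 mm) ((linear speed of case_a above 0.4 m/s and contact force between the fingers and case_a below 0.05 N) or (linear speed of case_b above 0.4 m/s and contact force between the fingers and case_b below 0.05 N) or (linear speed of case_c above 0.4 m/s and contact force between the fingers and case_c below 0.05 N)).
It fails at once if a box is tipped over (angle between any of case_a, case_b, case_c's own z axis and vertical above 0.6 rad).
It fails at once if a bystander (chisel, hammer, brush, bottle, steel block) is shifted by more than 30 mm (distance of any of chisel, hammer, brush, oil_bottle, dolly from where it was at the start of the episode above 0.03 m).
It also fails if it takes over 72 s, if anything falls off the work surface, if the arm or the gripper's body presses on something with over 40 N, if the wrist force passes 120 N, or if a joint passes its speed limit or range.

## Working session

There is one attempt and no reset: what is moved stays moved. The work goes in short steps, Python scripts to look and compute and a shell command to move; the robot and the scene stay as the last step left them, time stands still between calls to the robot, and variables do not carry over. Pictures are saved under pics/ and viewed, at most 10 in all, crops included, and the job is handed in when it is done.

```bash
mkdir -p pics
cat > h.py <<'E'
import numpy as np, cv2
from scipy.spatial.transform import Rotation as R
from workcell import sensors, imaging, order, spotter
def ray(cam,px,z,obs=None):
    c=imaging.calibration(cam);K=np.array(c["mtx"])
    d=np.linalg.inv(K)@[px[0],px[1],1]
    if cam=="wrist":
        T=np.array(c["tool_from_camera"]);Rt=R.from_quat(obs["ee_rot"]).as_matrix()
        o=np.array(obs["position"])+Rt@T[:3,3];d=Rt@T[:3,:3]@d
    else:
        Rc=np.array(c["R"]);o=-Rc.T@np.array(c["t"]);d=Rc.T@d
    return o+d*(z-o[2])/d[2]
def proj(cam,X,obs=None):
    c=imaging.calibration(cam);K=np.array(c["mtx"])
    if cam=="wrist":
        T=np.array(c["tool_from_camera"]);Rt=R.from_quat(obs["ee_rot"]).as_matrix()
        p=T[:3,:3].T@(Rt.T@(np.array(X)-obs["position"])-T[:3,3])
    else: p=np.array(c["R"])@X+np.array(c["t"])
    p=K@p; return p[:2]/p[2]
E
python3 - <<'E'
from h import *
o=sensors.get_obs();print({k:np.round(v,3).tolist() for k,v in o.items()})
for c in("top","scene"): cv2.imwrite(f"pics/{c}1.png",imaging.camera(c))
for n,z in[("case_a",.04),("rack",.03),("pad",.003),("cradle",.03),("chisel",.005),("dolly",.028),("oil_bottle",.05)]:
    for d in spotter.look_for(n,"top")[:5]:print(n,np.round(d["pixel"]),round(d["conf"],2),ray("top",d["pixel"],z).round(3))
E
```

```text
{'clock': 0.0, 'joint_pos': [1.253, 0.333, -0.065, 1.461, 0.022, 1.35, -0.089], 'joint_velocities': [0.002, -0.0, -0.001, -0.0, 0.002, 0.0, 0.001], 'tau': [-0.001, -62.544, 0.049, -39.16, 0.016, 0.01, -0.0], 'position': [0.181, -0.598, 0.248], 'ee_rot': [0.989, 0.147, -0.0, -0.001], 'ft_force': [0.099, -0.214, 0.776], 'torque': [0.037, 0.054, -0.032], 'grasp_force': 0.0, 'grip_width': 1.003}
case_a [223. 194.] 0.98 [0.603 0.131 0.04 ]
case_a [108. 226.] 0.88 [0.526 0.378 0.04 ]
case_a [160. 210.] 0.85 [0.563 0.266 0.04 ]
case_a [193. 197.] 0.56 [0.594 0.196 0.04 ]
rack [206. 212.] 0.63 [0.564 0.167 0.03 ]
pad [309. 217.] 0.58 [ 0.56  -0.068  0.003]
cradle [412. 240.] 0.84 [ 0.509 -0.297  0.03 ]
chisel [196. 247.] 0.74 [0.485 0.189 0.005]
dolly [422. 290.] 0.83 [ 0.399 -0.316  0.028]
dolly [196. 246.] 0.33 [0.487 0.186 0.028]
oil_bottle [412. 188.] 0.71 [ 0.624 -0.295  0.05 ]
oil_bottle [282. 148.] 0.19 [ 0.711 -0.     0.05 ]
```

```bash
python3 -c "
import cv2
a=cv2.imread('pics/top1.png')[120:330,80:480];cv2.imwrite('pics/top1c.png',cv2.resize(a,None,fx=2,fy=2,interpolation=cv2.INTER_CUBIC))"
```

```text
(no output)
```

View pics/top1c.png

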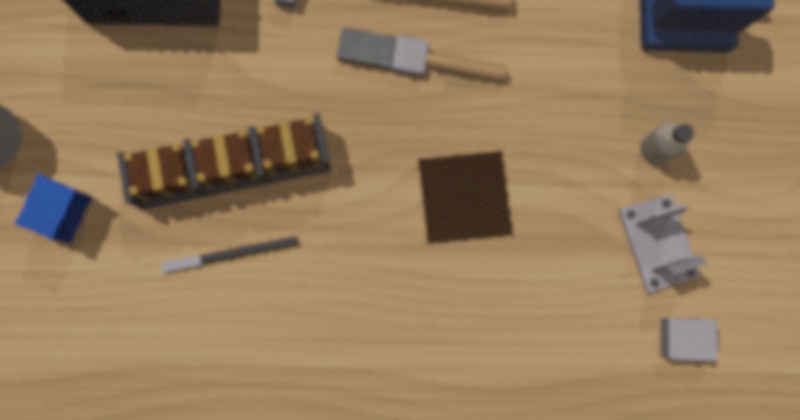

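View pics/scene1.png

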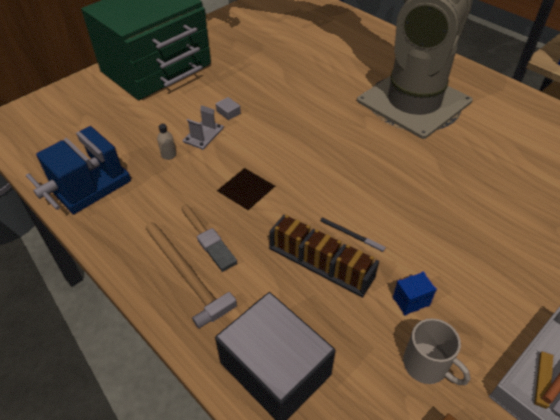

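The top crop shows the rack with three brown boxes at crop (155,170), (222,157) and (290,144), the pad at (466,197) and the cradle at (662,245). The blue cube at (55,208) is the look-alike. The scene view agrees with this.

Run:
```python
from h import *
f=lambda p,z: ray("top",(p[0]/2+80,p[1]/2+120),z)
for p in[(155,170),(222,157),(290,144)]:print("box",f(p,.07).round(3))
for p in[(420,157),(500,152),(511,236),(428,242)]:print("pad",f(p,.003).round(3))
for p in[(622,210),(672,197),(700,283),(650,292)]:print("cr",f(p,.008).round(3))
o=sensors.get_obs();M=R.from_quat(o["ee_rot"]).as_matrix()
t=np.array([.555,.172,.30]);print("shift",M.T@(t-o["position"]),M.round(3))
c=imaging.calibration("wrist");print(np.round(c["tool_from_camera"],3),np.round(c["mtx"]))
c=imaging.calibration("top");print(-np.array(c["R"]).T@c["t"])
```

```text
box [0.57  0.266 0.07 ]
box [0.586 0.195 0.07 ]
box [0.602 0.123 0.07 ]
pad [ 0.603 -0.023  0.003]
pad [ 0.611 -0.117  0.003]
pad [ 0.512 -0.129  0.003]
pad [ 0.504 -0.033  0.003]
cr [ 0.545 -0.258  0.008]
cr [ 0.561 -0.317  0.008]
cr [ 0.462 -0.346  0.008]
cr [ 0.451 -0.288  0.008]
shift [ 0.58102307 -0.62832127 -0.05170506] [[ 0.957  0.291  0.   ]
 [ 0.291 -0.957  0.   ]
 [ 0.    -0.    -1.   ]]
[[ 0.001 -0.963 -0.268  0.069]
 [ 1.     0.001  0.001  0.002]
 [-0.001 -0.268  0.963 -0.127]
 [ 0.     0.     0.     1.   ]] [[309.   0. 281.]
 [  0. 309. 211.]
 [  0.   0.   1.]]
[0.4334212  0.04223429 0.95416913]
```

```bash
python3 -m inch '[[[0.618,-0.641,-0.032,0,0,-1.495,-1],[0.618,-0.641,-0.032,0,0,-1.495,-1],[0.618,-0.641,-0.032,0,0,-1.495,-1],[0.618,-0.641,-0.032,0,0,-1.495,-1],[0.618,-0.641,-0.032,0,0,-1.495,-1],[0.618,-0.641,-0.032,0,0,-1.495,-1],[0.618,-0.641,-0.032,0,0,-1.495,-1],[0.618,-0.641,-0.032,0,0,-1.495,-1],[0.618,-0.641,-0.032,0,0,-1.495,-1],[0.618,-0.641,-0.032,0,0,-1.495,-1]]]' 40
```

```text
clock: 1.45
position: [0.4095, -0.1512, 0.2667]
ee_rot: [0.623, 0.782, -0.0, 0.001]
ft_force: [1.4, -1.7, -0.2]
grip_width: 1.003
grasp_force: 0.0
```

Run:
```python
from h import *
o=sensors.get_obs();r=R.from_quat(o["ee_rot"]);M=r.as_matrix()
t=np.array([.586,.195,.28]);print(o["position"],M.T@(t-o["position"]), np.arctan2(M[1,0],M[0,0]),o["joint_pos"])
```

```text
[ 0.40945886 -0.15119588  0.26672652] [ 0.29808691  0.24931198 -0.01350108] 1.7957125011826527 [ 0.84403043 -0.07870557 -0.55752176  1.87166705 -0.04197263  1.33589536
  0.52254715]
```

```bash
python3 -m inch '[[[0.298,0.249,-0.013,0,0,0,-1],[0.298,0.249,-0.013,0,0,0,-1],[0.298,0.249,-0.013,0,0,0,-1],[0.298,0.249,-0.013,0,0,0,-1],[0.298,0.249,-0.013,0,0,0,-1],[0.298,0.249,-0.013,0,0,0,-1],[0.298,0.249,-0.013,0,0,0,-1],[0.298,0.249,-0.013,0,0,0,-1],[0.298,0.249,-0.013,0,0,0,-1],[0.298,0.249,-0.013,0,0,0,-1]]]'
python3 - <<'E'
from h import *
o=sensors.get_obs();cv2.imwrite("pics/w1.png",imaging.camera("wrist"))
M=R.from_quat(o["ee_rot"]).as_matrix();print(np.arctan2(M[1,0],M[0,0]),o["joint_pos"])
for d in spotter.look_for("case_a","wrist")[:5]:print(np.round(d["pixel"]),round(d["conf"],2),ray("wrist",d["pixel"],.06,o).round(4))
E
```

```text
clock: 2.45
position: [0.5871, 0.1928, 0.2788]
ee_rot: [0.625, 0.781, -0.0, -0.0]
ft_force: [0.9, -0.7, -0.5]
grip_width: 1.001
grasp_force: 0.0
1.791610471008685 [ 0.23584169  0.4234488  -0.8480942   1.39944911  0.31450928  1.4587783
 -0.38190735]
[284. 243.] 0.92 [0.6062 0.1259 0.06  ]
[282. 118.] 0.86 [0.5724 0.2653 0.06  ]
[271.  11.] 0.6 [0.5399 0.3605 0.06  ]
[286. 184.] 0.58 [0.5925 0.1968 0.06  ]
```

View pics/w1.png

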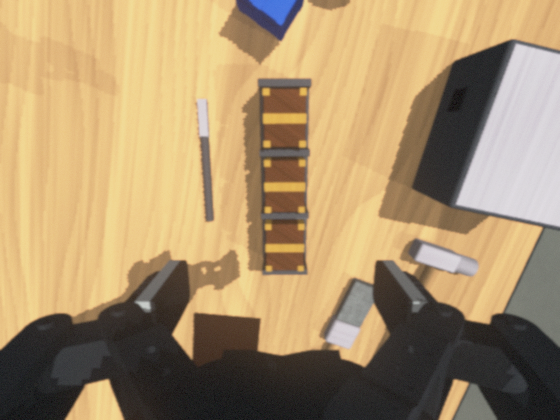

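The wrist view shows the rack upright in the picture, with straps at (284,118), (285,186) and (285,247). The chisel is to the left and the fingers are well clear.

Run:
```python
from h import *
o=sensors.get_obs();f=lambda u,v,z=.07:ray("wrist",(u,v),z,o)
L=[f(262.5,88),f(265.5,271)];Rr=[f(308,88),f(306,271)]
for a,b in(L,Rr): d=a-b;print("yaw",np.arctan2(-d[0],d[1]),a.round(4),b.round(4))
print("width",np.linalg.norm(L[0]-Rr[0]),np.linalg.norm(L[1]-Rr[1]))
for v in(118,186.5,247.5):
  print(f(285,v).round(4))
for u,v in((284,80),(285,153),(285,216),(285,271)):print("part",f(u,v,.06).round(4))
M=R.from_quat(o["ee_rot"]).as_matrix()
for v in(118,186.5,247.5):print("shift",(M.T@(f(285,v)-o["position"])).round(4))
```

```text
yaw 0.22040511032619137 [0.5478 0.2866 0.07  ] [0.5924 0.0876 0.07  ]
yaw 0.23091416069680373 [0.5929 0.2966 0.07  ] [0.6395 0.0981 0.07  ]
width 0.04617897473661995 0.04832200351000261
[0.5765 0.2631 0.07  ]
[0.5925 0.1925 0.07  ]
[0.6084 0.122  0.07  ]
part [0.5673 0.3    0.06  ]
part [0.5848 0.2273 0.06  ]
part [0.6008 0.1565 0.06  ]
part [0.6163 0.0878 0.06  ]
shift [0.0733 0.0051 0.2092]
shift [0.001  0.0055 0.2093]
shift [-0.0713  0.0058  0.2094]
```

```bash
python3 -m inch '[[[0.001,0.0055,0.1,0,0,0,-1],[0.001,0.0055,0.1,0,0,0,-1],[0.001,0.0055,0.15,0,0,0,-1],[0.001,0.0055,0.2,0,0,0,-1],[0.001,0.0055,0.236,0,0,0,-1],[0.001,0.0055,0.236,0,0,0,-1],[0.001,0.0055,0.236,0,0,0,1],[0.001,0.0055,0.236,0,0,0,1],[0.001,0.0055,0.236,0,0,0,1],[0.001,0.0055,0.236,0,0,0,1]]]' 60
```

```text
clock: 3.55
position: [0.5938, 0.1943, 0.046]
ee_rot: [0.626, 0.78, 0.001, 0.001]
ft_force: [-2.1, -1.2, 8.2]
grip_width: 0.513
grasp_force: 62.1
```

```bash
python3 -m inch '[[[0,0,-0.005,0,0,0,1],[0,0,-0.01,0,0,0,1],[0,0,-0.02,0,0,0,1],[0,0,-0.025,0,0,0,1],[0,0,-0.025,0,0,0,1],[0,0,-0.025,0,0,0,1],[0,0,-0.025,0,0,0,1],[0,0,-0.025,0,0,0,1]]]' 
python3 -c "
from h import *
for i in range(4): print(sensors.get_obs()['ft_force']); imaging.camera('wrist')"
```

```text
clock: 4.35
position: [0.5922, 0.194, 0.0679]
ee_rot: [0.626, 0.78, -0.0, -0.0]
ft_force: [0.5, -0.4, -2.4]
grip_width: 0.511
grasp_force: 61.2
[ 0.49743321 -0.35764072 -2.41985246]
[-0.34172649  0.32958705 -1.53470575]
[ 0.72170125  0.70624423 -1.95380672]
[ 0.01668649  0.04957391 -1.41452942]
```

Only about 1.8 N, so the middle box is empty. I'll put it back.

```bash
python3 -m inch '[[[0,0,0.008,0,0,0,1],[0,0,0.016,0,0,0,1],[0,0,0.021,0,0,0,1],[0,0,0.024,0,0,0,1],[0,0,0.0245,0,0,0,1],[0,0,0.0245,0,0,0,1],[0,0,0.0245,0,0,0,-1],[0,0,0.0245,0,0,0,-1],[0,0,0.0245,0,0,0,-1],[0,0,0.0245,0,0,0,-1]]]' 
python3 -m inch '[[[0,0,-0.04,0,0,0,-1],[0,0,-0.075,0,0,0,-1],[0,0,-0.075,0,0,0,-1],[-0.04,0.0005,-0.075,0,0,0,-1],[-0.0723,0.0005,-0.075,0,0,0,-1],[-0.0723,0.0005,-0.075,0,0,0,-1]]]'
python3 - <<'E'
from h import *
o=sensors.get_obs();M=R.from_quat(o["ee_rot"]).as_matrix()
print(np.arctan2(M[1,0],M[0,0]))
for b in((.6084,.122,.043),(.5765,.2631,.043)):print(M.T@(np.array(b)-o["position"]))
cv2.imwrite("pics/w2.png",imaging.camera("wrist"))
E
```

```text
clock: 5.55
position: [0.5923, 0.194, 0.0434]
ee_rot: [0.626, 0.78, -0.0, -0.0]
ft_force: [-0.3, 0.2, -0.2]
grip_width: 0.999
grasp_force: 0.0
clock: 6.15
position: [0.6101, 0.1172, 0.1176]
ee_rot: [0.628, 0.778, -0.001, 0.001]
ft_force: [0.4, -0.8, -0.4]
grip_width: 1.0
grasp_force: 0.0
1.7824442043970685
[ 0.00529221 -0.00054245  0.07461189]
[ 0.14994426 -0.00209006  0.07415588]
```

View pics/w2.png

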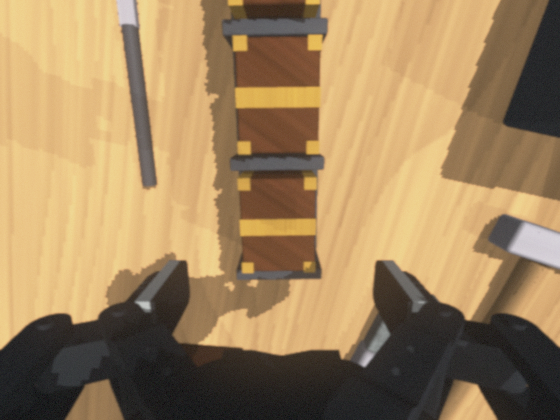

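The middle box sits upright in its bay, and the next box's strap is at (278,228).

Run:
```python
from h import *
o=sensors.get_obs();M=R.from_quat(o["ee_rot"]).as_matrix()
print(o["position"],np.arctan2(M[1,0],M[0,0]))
p=ray("wrist",(278,228),.07,o);print(p,M.T@(p-o["position"]),ray("wrist",(277.5,97.5),.07,o))
```

```text
[0.60922629 0.12034144 0.11785126] 1.7850851435545134
[0.60687816 0.12717318 0.07      ] [ 0.00723432 -0.00079987  0.04784302] [0.59116518 0.19853577 0.07      ]
```

```bash
python3 -m inch '[[[0.002,0,0.04,0,0,0,-1],[0.002,0,0.0745,0,0,0,-1],[0.002,0,0.0745,0,0,0,-1],[0.002,0,0.0745,0,0,0,-1],[0.002,0,0.0745,0,0,0,1],[0.002,0,0.0745,0,0,0,1],[0.002,0,0.0745,0,0,0,1],[0.002,0,0.0745,0,0,0,1]]]' 60
python3 -m inch '[[[0,0,-0.005,0,0,0,1],[0,0,-0.01,0,0,0,1],[0,0,-0.02,0,0,0,1],[0,0,-0.025,0,0,0,1],[0,0,-0.025,0,0,0,1],[0,0,-0.025,0,0,0,1],[0,0,-0.025,0,0,0,1],[0,0,-0.025,0,0,0,1]]]' 
python3 -c "
from h import *
for i in range(3): print(sensors.get_obs()['ft_force']); imaging.camera('wrist')"
```

```text
clock: 7.0
position: [0.6085, 0.1257, 0.0457]
ee_rot: [0.626, 0.78, 0.0, 0.001]
ft_force: [-4.3, -1.3, 8.1]
grip_width: 0.507
grasp_force: 63.7
clock: 7.8
position: [0.608, 0.1255, 0.0689]
ee_rot: [0.626, 0.78, -0.0, -0.0]
ft_force: [0.6, -0.5, -7.1]
grip_width: 0.51
grasp_force: 62.2
[ 0.60447512 -0.45635199 -7.10368774]
[ 0.12437554  1.40729249 -6.42834202]
[-0.49978499  0.22912781 -6.59740798]
```

This one reads about 6.8 N, so it is the full box (bay at -y). Next I raise it and carry it to the pad.

```bash
python3 -m inch '[[[0,0,-0.025,0,0,0,1],[0,0,-0.06,0,0,0,1],[0,0,-0.06,0,0,0,1],[-0.03,-0.015,-0.06,0,0,0,1],[-0.07,-0.035,-0.06,0,0,0,1],[-0.11,-0.055,-0.06,0,0,0,1],[-0.15,-0.075,-0.06,0,0,0,1],[-0.185,-0.093,-0.06,0,0,0,1],[-0.185,-0.093,-0.06,0,0,0,1],[-0.185,-0.093,-0.06,0,0,0,1]]]' 80
python3 - <<'E'
from h import *
o=sensors.get_obs();M=R.from_quat(o["ee_rot"]).as_matrix();print(o["joint_pos"],np.arctan2(M[1,0],M[0,0]))
cv2.imwrite("pics/t2.png",imaging.camera("top"))
print(M.T@(np.array([.5575,-.0755,.0365])-o["position"]))
E
```

```text
clock: 8.95
position: [0.5569, -0.0766, 0.1282]
ee_rot: [0.627, 0.779, -0.0, -0.0]
ft_force: [-0.7, 1.5, -7.7]
grip_width: 0.503
grasp_force: 85.1
[ 0.70020243  0.40238983 -0.77867255  1.73896452  0.30936261  1.12859633
  0.04317158] 1.7871135232136213
[0.0009182  0.00090278 0.09174507]
```

```bash
python3 -m inch '[[[0,0,0.03,0,0,0,1],[0,0,0.06,0,0,0,1],[0,0,0.08,0,0,0,1],[0,0,0.086,0,0,0,1],[0,0,0.089,0,0,0,1],[0,0,0.091,0,0,0,1],[0,0,0.0915,0,0,0,1],[0,0,0.0915,0,0,0,1],[0,0,0.0915,0,0,0,1]]]'
```

```text
clock: 9.9
position: [0.5584, -0.075, 0.0388]
ee_rot: [0.626, 0.78, 0.001, 0.001]
ft_force: [-0.1, 2.8, -0.9]
grip_width: 0.507
grasp_force: 85.4
```

```bash
python3 -m inch '[[[0,0,0.001,0,0,0,1],[0,0,0.001,0,0,0,-1],[0,0,0.001,0,0,0,-1],[0,0,0.001,0,0,0,-1],[0,0,0.001,0,0,0,-1],[0,0,0.001,0,0,0,-1],[0,0,0.001,0,0,0,-1]]]'
python3 -m inch '[[[0,0,-0.04,0,0,0,-1],[0,0,-0.08,0,0,0,-1],[0,0,-0.13,0,0,0.15,-1],[0,0,-0.13,0,0,0.45,-1],[0,0,-0.13,0,0,0.75,-1],[0,0,-0.13,0,0,1.57,-1],[0,0,-0.13,0,0,1.57,-1],[0,0,-0.13,0,0,1.57,-1],[0,0,-0.13,0,0,1.57,-1],[0,0,-0.13,0,0,1.57,-1]]]'
python3 -m inch '[[[0,0,0,0,0,0.12,-1],[0,0,0,0,0,0.12,-1],[0,0,0,0,0,0.12,-1],[0,0,0,0,0,0.12,-1],[0,0,0,0,0,0.12,-1],[0,0,0,0,0,0.12,-1]]]'
python3 - <<'E'
from h import *
o=sensors.get_obs();M=R.from_quat(o["ee_rot"]).as_matrix();print(np.arctan2(M[1,0],M[0,0]),o["joint_pos"])
cv2.imwrite("pics/w3.png",imaging.camera("wrist"))
E
```

```text
clock: 10.6
position: [0.5576, -0.0753, 0.0367]
ee_rot: [0.626, 0.78, -0.0, 0.0]
ft_force: [-0.1, 0.3, -0.2]
grip_width: 0.997
grasp_force: 0.0
clock: 11.6
position: [0.5575, -0.0752, 0.1667]
ee_rot: [0.958, 0.288, -0.0, 0.0]
ft_force: [-0.2, 0.1, -0.1]
grip_width: 0.999
grasp_force: 0.0
clock: 12.2
position: [0.5576, -0.0753, 0.1667]
ee_rot: [0.972, 0.233, 0.0, -0.0]
ft_force: [-0.5, 0.2, 0.6]
grip_width: 1.002
grasp_force: 0.0
0.4706864672322918 [ 0.55233764  0.31373887 -0.58994387  1.70750202  0.18697676  1.17700722
 -1.18727008]
```

View pics/w3.png

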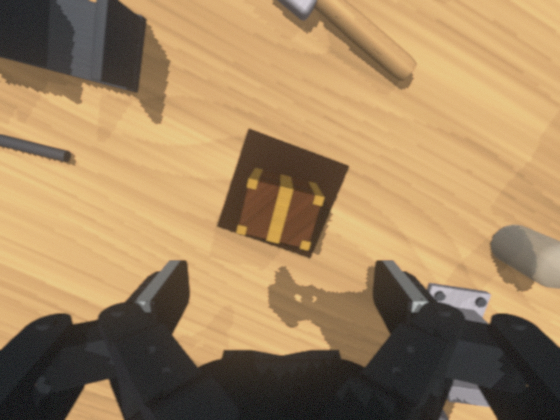

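The box stands upright on the pad, with its top face centred near (280,219).

Run:
```python
from h import *
o=sensors.get_obs();M=R.from_quat(o["ee_rot"]).as_matrix()
c=[ray("wrist",p,.063,o) for p in((250,186),(322,205),(310,250),(236,234))]
for i in range(4):print(c[i].round(4),np.linalg.norm(c[i]-c[i-1]).round(4))
m=np.mean(c,0);d=c[1]-c[0];e=c[3]-c[2];print(m,np.arctan2(d[0],-d[1]),np.arctan2(-e[0],e[1]),M.T@(m-o["position"]))
q=[(245,129),(348,166),(311,257),(219,224)]
print("pad",np.mean([ray("wrist",p,.003,o) for p in q],0))
```

```text
[ 0.5694 -0.0455  0.063 ] 0.0403
[ 0.5812 -0.1012  0.063 ] 0.057
[ 0.5443 -0.1107  0.063 ] 0.0381
[ 0.5297 -0.0522  0.063 ] 0.0603
[ 0.55614248 -0.0774059   0.063     ] 0.2081155971588288 0.244226889697133 [-0.00224996  0.00124261  0.10374907]
pad [ 0.56094952 -0.07607454  0.003     ]
```

```bash
python3 -m inch '[[[0,0,0,0,0,0.15,-1],[0,0,0.02,0,0,0.2545,-1],[0,0,0.04,0,0,0.2545,-1],[0,0,0.08,0,0,0.2545,-1],[0,0,0.12,0,0,0.2545,-1],[0,0,0.1267,0,0,0.2545,-1],[0,0,0.1267,0,0,0.2545,-1]]]'
python3 -m inch '[[[0,0,0,0,0,0,1],[0,0,0,0,0,0,1],[0,0,0,0,0,0,1],[0,0,0,0,0,0,1],[0,0,0,0,0,0,1]]]' 80
python3 -m inch '[[[0,0,-0.005,0,0,0,1],[0,0,-0.02,0,0,0,1],[0,0,-0.06,0,0,0,1],[0,0,-0.10,0,0,0,1],[0,0,-0.14,0,0,0,1],[0,0,-0.14,0,0,0,1],[0,0,-0.14,0,0,0,1]]]'
python3 - <<'E'
from h import *
o=sensors.get_obs();M=R.from_quat(o["ee_rot"]).as_matrix();print(np.arctan2(M[1,0],M[0,0]),o["joint_pos"])
print(M.T@(np.array([.505,-.302,.18])-o["position"]))
cv2.imwrite("pics/w4.png",imaging.camera("wrist"))
E
```

```text
clock: 12.95
position: [0.5571, -0.0751, 0.0397]
ee_rot: [0.994, 0.108, -0.001, -0.0]
ft_force: [0.4, 0.6, 1.7]
grip_width: 1.003
grasp_force: 0.0
clock: 13.45
position: [0.5593, -0.0749, 0.0426]
ee_rot: [0.994, 0.108, 0.002, 0.0]
ft_force: [-0.8, 1.9, 8.1]
grip_width: 0.666
grasp_force: 88.2
clock: 14.15
position: [0.5576, -0.0754, 0.1811]
ee_rot: [0.994, 0.107, 0.001, 0.0]
ft_force: [-0.3, -1.2, -7.9]
grip_width: 0.667
grasp_force: 89.0
0.21513993616442953 [ 0.52815661  0.29326962 -0.55891532  1.69407442  0.16614107  1.20025544
 -1.42743419]
[-0.09971667  0.21013265  0.0011799 ]
```

```bash
python3 -m inch '[[[-0.03,0.03,0,0,0,-0.02,1],[-0.06,0.06,0,0,0,-0.04,1],[-0.09,0.09,0,0,0,-0.06,1],[-0.12,0.125,0,0,0,-0.085,1],[-0.15,0.155,0,0,0,-0.085,1],[-0.18,0.19,0,0,0,-0.085,1],[-0.209,0.2195,0,0,0,-0.085,1],[-0.209,0.2195,0,0,0,-0.085,1],[-0.209,0.2195,0,0,0,-0.085,1],[-0.209,0.2195,0,0,0,-0.085,1]]]'
python3 -m inch '[[[0,0,0,0,0,0,1],[0,0,0,0,0,0,1]]]'
python3 - <<'E'
from h import *
o=sensors.get_obs();M=R.from_quat(o["ee_rot"]).as_matrix();print(np.arctan2(M[1,0],M[0,0]),o["joint_pos"])
cv2.imwrite("pics/w5.png",cv2.resize(imaging.camera("wrist")[0:300,130:430],None,fx=2,fy=2,interpolation=cv2.INTER_CUBIC))
E
```

```text
clock: 15.2
position: [0.4003, -0.3329, 0.1789]
ee_rot: [0.989, 0.15, -0.001, -0.001]
ft_force: [-1.3, 0.7, -6.9]
grip_width: 0.666
grasp_force: 89.1
clock: 15.4
position: [0.4008, -0.3334, 0.1798]
ee_rot: [0.989, 0.15, -0.0, -0.0]
ft_force: [-0.5, 0.1, -6.9]
grip_width: 0.668
grasp_force: 89.1
0.3021149448518386 [ 0.95282685  0.18124732 -0.38153957  1.80576441  0.07278488  1.16872338
 -0.72027335]
```

View pics/w5.png

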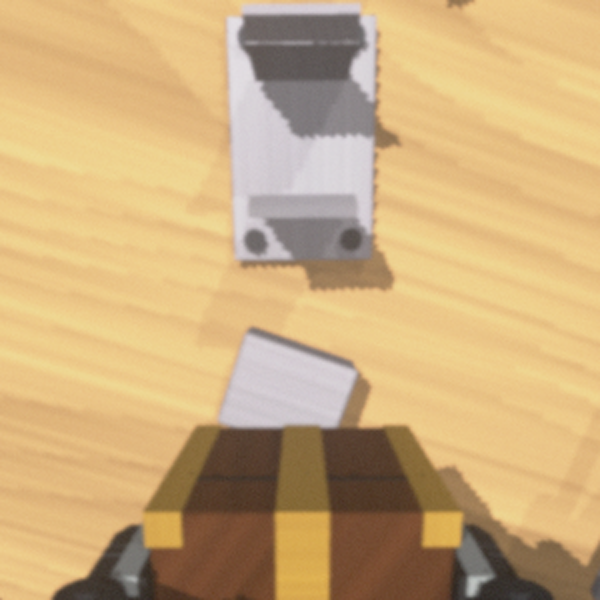

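The cradle is upright in the crop. Its base corners are about (228,17), (377,14), (372,262) and (236,262), and the far cheek's inner foot is at row 80.

Run:
```python
from h import *
o=sensors.get_obs();M=R.from_quat(o["ee_rot"]).as_matrix();f=lambda u,v,z:ray("wrist",(u/2+130,v/2),z,o)
tl=lambda X:(M.T@(X-o["position"])).round(4)
c=[f(*p,.008) for p in((228,17),(377,14),(372,262),(236,262))]
for i in range(4):print(tl(c[i]),np.linalg.norm(c[i]-c[i-1]).round(4))
m=np.mean(c,0);print("centre",m.round(4),tl(m))
for a,b in((0,3),(1,2)):d=c[a]-c[b];print("yaw",np.arctan2(d[1],d[0]))
d=c[0]-c[1];print(np.arctan2(-d[0],d[1]));d=c[3]-c[2];print(np.arctan2(-d[0],d[1]))
print("far cheek inner foot",tl(f(302,80,.008)),"far lip",tl(f(302,43,.058)),"near lip edges",tl(f(302,195,.069)),tl(f(302,218,.069)),tl(f(302,195,.058)))
print("lip cols near",tl(f(248,195,.069)),tl(f(357,195,.069)))
```

```text
[ 0.164  -0.0293  0.1719] 0.1005
[0.1652 0.0338 0.1719] 0.0631
[0.0636 0.0349 0.1719] 0.1016
[ 0.0635 -0.0286  0.1719] 0.0636
centre [ 0.5104 -0.3023  0.008 ] [0.1141 0.0027 0.1719]
yaw 0.3082147907310836
yaw 0.3127106466715883
0.3209204660120144
0.3030105319033985
far cheek inner foot [0.1401 0.0021 0.1719] far lip [0.1399 0.002  0.1219] near lip edges [0.088  0.0021 0.1109] [0.0801 0.0021 0.1109] [0.0889 0.0021 0.1219]
lip cols near [ 0.088  -0.0174  0.1109] [0.0881 0.022  0.1109]
```

Run:
```python
from h import *
o=sensors.get_obs();M=R.from_quat(o["ee_rot"]).as_matrix();p=np.array(o["position"])
for u,v,z in((145,513,.023),(462,513,.023),(303,513,.023),(195,428,-.037),(410,428,-.037)):
    print((M.T@(ray("wrist",(u/2+130,v/2),p[2]+z,o)-p)).round(4))
```

```text
[ 0.0228 -0.0265 -0.023 ]
[ 0.0228  0.031  -0.023 ]
[ 0.0228  0.0022 -0.023 ]
[ 0.0215 -0.0274  0.037 ]
[0.0216 0.0318 0.037 ]
```

```bash
python3 -m inch '[[[0.03,0,0,0,0,-0.007,1],[0.06,0,0,0,0,-0.007,1],[0.09,0.0008,0,0,0,-0.007,1],[0.108,0.0008,0,0,0,-0.007,1],[0.1143,0.0008,0,0,0,-0.007,1],[0.1143,0.0008,0.02,0,0,-0.007,1],[0.1143,0.0008,0.04,0,0,-0.007,1],[0.1143,0.0008,0.055,0,0,-0.007,1],[0.1143,0.0008,0.06,0,0,-0.007,1],[0.1143,0.0008,0.06,0,0,-0.007,1]]]'
python3 -m inch '[[[0,0,0,0,0,0,1],[0,0,0,0,0,0,1],[0,0,0,0,0,0,1]]]'
python3 - <<'E'
from h import *
o=sensors.get_obs();M=R.from_quat(o["ee_rot"]).as_matrix();print(np.arctan2(M[1,0],M[0,0]),o["position"],o["ft_force"],o["torque"],M[2])
cv2.imwrite("pics/w6.png",cv2.resize(imaging.camera("wrist")[60:360,130:430],None,fx=2,fy=2))
E
```

```text
clock: 16.45
position: [0.5092, -0.3013, 0.1196]
ee_rot: [0.988, 0.153, -0.0, -0.0]
ft_force: [0.5, 0.2, -7.3]
grip_width: 0.672
grasp_force: 88.9
clock: 16.75
position: [0.5101, -0.3015, 0.1209]
ee_rot: [0.988, 0.153, 0.0, 0.0]
ft_force: [0.2, 0.1, -6.1]
grip_width: 0.671
grasp_force: 88.9
0.3072898031099991 [ 0.51009455 -0.3014759   0.12089336] [ 0.15936379  0.06693231 -6.14781338] [ 0.00269361 -0.00711605  0.00617106] [ 8.06127172e-04  1.04971623e-03 -9.99999124e-01]
```

View pics/w6.png

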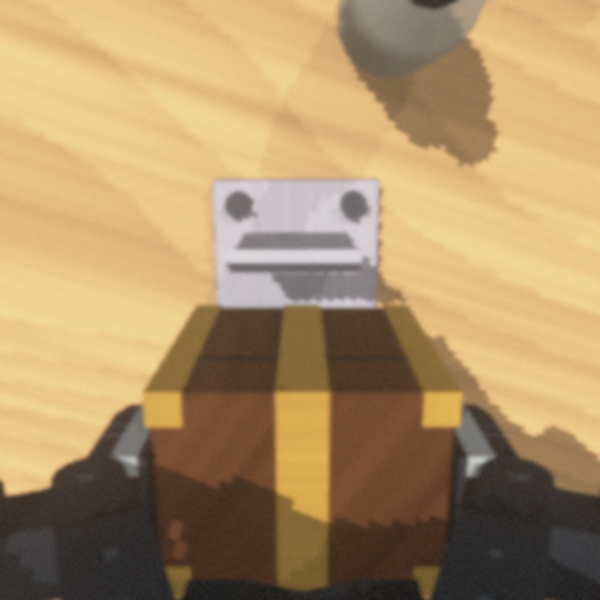

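The box is just above the cradle, with the far cheek's lip ahead of its face (crop rows 250–270) and the base's far edge at row 181. I'll check the x-centring before lowering.

Run:
```python
from h import *
o=sensors.get_obs();M=R.from_quat(o["ee_rot"]).as_matrix();p=np.array(o["position"])
for n,u,v,z in(("plate far L",214,181,.008),("plate far R",379,181,.008),("lip",295,263,.069),("lip",295,272,.058),("lip L",228,263,.069),("lip R",362,263,.069),("lip out",295,249,.069),("boxtop",303,391,p[2]+.023),("boxbot",303,307,p[2]-.037)):
    print(n,(M.T@(ray("wrist",(u/2+130,v/2+60),z,o)-p)).round(4))
```

```text
plate far L [ 0.0501 -0.0314  0.1127]
plate far R [0.0502 0.0315 0.1128]
lip [0.0311 0.     0.0517]
lip [ 0.0259 -0.0001  0.0627]
lip L [ 0.0311 -0.0197  0.0517]
lip R [0.0311 0.0197 0.0518]
lip out [0.0353 0.     0.0517]
boxtop [ 0.0232  0.0022 -0.023 ]
boxbot [0.0219 0.0024 0.037 ]
```

```bash
python3 -m inch '[[[-0.0003,0,0.015,0,0,0,1],[-0.0003,0,0.025,0,0,0,1],[-0.0003,0,0.035,0,0,0,1],[-0.0003,0,0.045,0,0,0,1],[-0.0003,0,0.055,0,0,0,1],[-0.0003,0,0.063,0,0,0,1],[-0.0003,0,0.069,0,0,0,1],[-0.0003,0,0.072,0,0,0,1],[-0.0003,0,0.072,0,0,0,1],[-0.0003,0,0.072,0,0,0,1]]]'
```

```text
clock: 17.8
position: [0.5097, -0.3015, 0.0484]
ee_rot: [0.988, 0.153, 0.0, 0.0]
ft_force: [0.2, -0.1, -7.1]
grip_width: 0.668
grasp_force: 89.2
```

Free of the cheeks and still carrying its full weight. I'll lower the last few millimetres until it is supported.

```bash
python3 -m inch '[[[0,0,0.001,0,0,0,1],[0,0,0.002,0,0,0,1],[0,0,0.003,0,0,0,1],[0,0,0.0035,0,0,0,1],[0,0,0.0035,0,0,0,1],[0,0,0.0035,0,0,0,1]]]'
```

```text
clock: 18.4
position: [0.5098, -0.3016, 0.0476]
ee_rot: [0.988, 0.153, 0.0, 0.001]
ft_force: [-12.6, 6.1, 24.9]
grip_width: 0.668
grasp_force: 92.9
```

Contact is at TCP 0.0476, which matches the pad grasp (0.0426 plus 5 mm), so the box is seated. I'll ease off the press, then release.

```bash
python3 -m inch '[[[0,0,-0.002,0,0,0,1],[0,0,-0.002,0,0,0,1],[0,0,-0.002,0,0,0,1]]]'
python3 -m inch '[[[0,0,0,0,0,0,-1],[0,0,0,0,0,0,-1],[0,0,0,0,0,0,-1],[0,0,0,0,0,0,-1],[0,0,0,0,0,0,-1]]]'
python3 -m inch '[[[0,0,-0.03,0,0,0,-1],[0,0,-0.06,0,0,0,-1],[0,0,-0.10,0,0,0,-1],[0,0,-0.14,0,0,0,-1],[0,0,-0.14,0,0,0,-1],[0,0,-0.14,0,0,0,-1],[0,0,-0.14,0,0,0,-1]]]'
python3 - <<'E'
from h import *
a=imaging.camera("wrist")
b=imaging.camera("scene")[60:340,120:400]
cv2.imwrite("pics/f.png",np.hstack([cv2.resize(a[:,80:480],(400,420)),cv2.resize(b,(400,420))]))
E
```

```text
clock: 18.7
position: [0.5099, -0.3017, 0.0477]
ee_rot: [0.988, 0.153, 0.0, 0.0]
ft_force: [-5.3, 1.6, 7.5]
grip_width: 0.668
grasp_force: 90.9
clock: 19.2
position: [0.5095, -0.3014, 0.0465]
ee_rot: [0.988, 0.153, 0.0, 0.0]
ft_force: [-0.1, 0.6, -0.0]
grip_width: 0.999
grasp_force: 0.0
clock: 19.9
position: [0.5089, -0.3012, 0.1854]
ee_rot: [0.988, 0.153, -0.001, -0.0]
ft_force: [0.2, -0.2, -0.4]
grip_width: 1.002
grasp_force: 0.0
```

View pics/f.png

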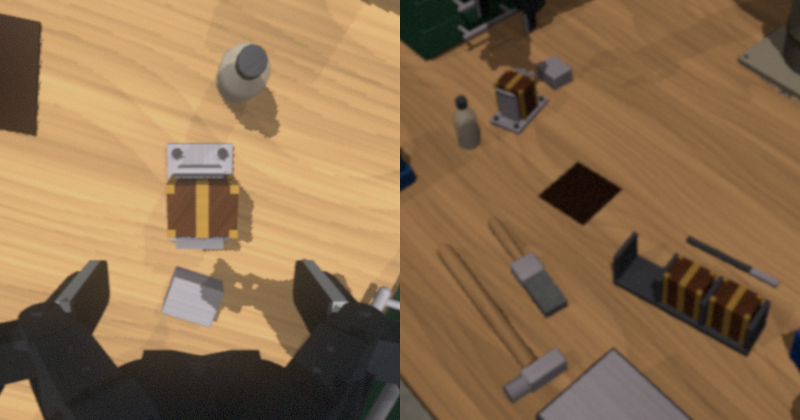

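The box sits upright and centred between the cheeks. The two other boxes stand in their bays, the tools are undisturbed and the gripper is clear.

```bash
python3 -c "
from workcell import order
print(order.hand_in())"
```

```text
the job is handed in; nothing more can be done
None
```

I handed the job in at about 20 s: the full box (about 6.8 N when lifted) was set down on the pad, regripped by its ends and seated in the cradle, and the middle box I lifted (about 1.8 N, empty) is back in its bay; I never lifted the third box, because the full one had already been found, and the hand-in returned no verdict.

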